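# Clip a centrifuge tube into the tube rotator

### The job

The tube rotator has stopped with its paddle tilted. First turn the paddle level, so that its empty pair of spring clips faces straight up. Then take the loose 50 ml tube from the bench and press it down into those clips until both snap round its barrel, cap beyond the clips on either side, and leave it there with the paddle level. Do not disturb the pen, the tape or the stain bottle.

Things in the scene. Friction and masses are not known exactly. Their poses are not given: they have to be found in the camera images.
- tube: loose 50 ml centrifuge tube lying on the bench: clear round barrel 29 mm in diameter and 96 mm long, flat foot, ribbed grey cap 34 mm across and 18 mm long at the other end; about 60 g. Origin on its axis, 49 mm from the foot, 47 mm from the cap: the place to grip and the point that belongs over the seat. x runs along the axis to the cap. It may go in either way round
- rotator: tube rotator, 315 mm wide, 130 mm deep, fixed: white base, motor housing 114 mm high at its right end, bearing post 110 mm high at its left, between them an aluminium paddle on a shaft 90 mm above the bench. Origin on the bench under the shaft; x to its back, y to its left along the shaft. The station 36 mm right of the origin holds a tube; the one 48 mm left of it is empty
- paddle (a joint): tilt of the paddle about the shaft, rad: 0 is level with the clips facing up, positive has its far (back) edge raised; it starts at 0.3 to 0.65. No spring: friction of about 0.45 N m holds it where it is left, so about 9 N straight down on the far edge turns it. It can turn past level (then the near edge is raised)
- seat (a point): the middle of the empty station, where the axis of a fully home tube passes over the shaft; turns with the paddle. x along the tube's line (to the back), y along the shaft, z out of the paddle's face, which lies 21.5 mm below. 116.5 mm above the bench when level. One clip stands 30 mm either side along x; between them 48 mm are free for fingers. Pressing far from the shaft turns the paddle
- near_clip (a point): mouth of the near white spring clip, between its lips, 30 mm in front of the seat and 11 mm above it (the far clip is alike, 60 mm behind). Each is 12 mm wide along x; its two leaves flare to 36 mm apart at the top, 7 mm higher, and narrow to 21 mm at the lips. A tube laid on them lies about 20 mm above the seat; 12 to 15 N straight down in all spreads them and the tube snaps home
- far_edge (a point): point on the top face of the paddle 8 mm inside its far edge, in line with the empty station: 52 mm behind the shaft, turning with the paddle; 95 mm above the bench when level. A place to push the raised edge down
- stain_bottle: brown glass stain bottle with a red label and a white cap, 37 mm across, 69 mm high, standing at the back left; leave it. Origin under its centre
- tape_roll: roll of masking tape 52 mm across, 18 mm high, lying at the right; leave it. Origin under its centre
- pen_1: white and blue pen, 136 mm long, 9 mm thick, lying in front of the rotator; leave it. Origin under its middle, the pen runs along its y
There are look-alikes about, which are no part of the job. What is meant by the tube is not red, and is the smaller of those in its own colour.

How it is judged (in metres and radians):
On the way, in this order (a step that is already met when the one before it is completed fails the run):
1. the paddle is turned level (within 0.10 rad) while the loose tube is still away from its clips (value of joint paddle between -0.1 and 0.1 rad and distance between tube and seat above 0.06 m), for 0.3 s.
2. the tube is snapped down into both clips of the empty station, the paddle level (x of tube in the frame of seat between -0.012 and 0.012 m and y of tube in the frame of seat between -0.003 and 0.003 m and z of tube in the frame of seat between -0.003 and 0.003 m and angle between the x axis of tube and the x axis of seat, either way round below 0.06 rad and value of joint paddle between -0.12 and 0.12 rad), for 0.3 s.
At the end, for the whole second after the job is handed in: The tube rests in both clips of the empty station: its middle within 3 mm of the seat sideways and in height and 12 mm along, its axis within 0.06 rad of the clips' line; the paddle is within 0.12 rad of level; all at rest (all of step 2 and linear speed of tube below 0.02 m/s and velocity of joint paddle between -0.05 and 0.05 rad/s); the robot touches nothing.
It fails at once if the pen, the tape roll or the stain bottle is moved by more than 30 mm (distance of any of pen_1, tape_roll, stain_bottle from where it was at the start of the episode above 0.03 m).
It fails at once if the stain bottle is knocked over (angle between stain_bottle's own z axis and vertical above 0.5 rad).
It also fails if it takes over 48 s, if anything falls off the work surface, if the arm or the gripper's body presses on something with over 40 N, if the wrist force passes 120 N, or if a joint passes its speed limit or range.

### The arm

A 7-joint arm with a two-finger parallel gripper is mounted at the origin on a cart in front of the work surface, level with it; the furniture and walls round the work are solid. World frame = base frame: x ahead of the robot, y to its left, z up, the work surface at z = 0. Lengths are in m, angles in degrees, forces in N, time in s.
With the tool pointing down it reaches from about 0.425 to 0.875 m from the base axis. Payload 4.7 kg.
Tool frame: the origin (TCP) lies midway between the tips of the shut fingers; the grasp point (between the pads) lies 19 mm behind it; z points along the fingers, y is the line along which they close (so a half turn about z gives the same grasp; the last joint's range is limited). The gripper opens to 87 mm and grips with 3 to 60 N. Pads are 19 mm wide; open, the fingers measure 117 mm over their backs; the gripper's body (75 mm by 190 mm) begins 51 mm behind the grasp point.
Start: joints at [-62.848, 18.392, -4.016, 83.108, 1.295, 78.541, -3.26], TCP at [0.288, 0.582, 0.223] pointing down, gripper open.
Joint ranges: [-163.93, 163.93], [-17.29, 119.83], [-79.2, 71.16], [3.27, 140.29], [-89.18, 269.18], [5.43, 117.66], [-154.24, 154.24]. Speed limits (degrees/s): [147.25, 147.25, 180, 180, 180, 180, 180].

### API

Orientations are given as [roll, pitch, yaw] about the fixed x, y, z axes, in that order (R = Rz(yaw) Ry(pitch) Rx(roll)).
In Python, from cell import env, viewer, boxes_of, masks_of gives the robot as it stands. The module is installed in compiled form; this text tells all that it offers.
- The arm moves only by the tool apply_moves, never from a script. Its argument "moves" is a list of rows, each a list of 7 numbers: the shift along the tool's x, y, z scaled (see below), then the turn, a rotation vector about the tool's x, y, z scaled (see below), then the opening, from 0 (shut) to 1 (fully open). A call has 1 to 20 rows; each row is the pose to reach, as a shift and turn from the pose commanded when the call began, along the tool's axes at that moment; what a row does not reach only later rows make up. The controller multiplies each number of a shift by 0.2 m and each number of a turn by 1.5 rad. A row lasts 1/10 s, in which the tool goes at most 50 mm and 8.59 degrees, less where a joint would pass 70% of its speed; a pose out of reach is approached as far as the arm can. A call with a number of a shift or a turn outside -1 to 1 is refused whole. A call with a gripper value outside its range is refused whole. The fingers move at their own pace and stop on an object; "grip_force" is the grip in N (left out, the last holds). Time passes only in rows, so rows that repeat a pose let the fingers close. It gives the time, the measured TCP pose, the force, the opening and the grip force at its end, in the units of the state.
- env.get_obs(): the state, without advancing time (a new reading comes with each control period).
- viewer.read_camera(name): name is "scene" or "top" or "wrist"; returns the picture (480x640x3 uint8, red, green, blue); there is no depth.
- viewer.get_calibration(name): a dict with "fov_y" (degrees; the focal length in pixels is half the picture's height over the tangent of half this angle, whatever the lens; pixels are square), "cx", "cy" (the principal point, pixels), "position" and "orientation" of the camera in the world. Camera axes: x right, y up, looking along -z (the intrinsics and any distortion apply to the point x, -y, -z); pixel columns grow to the right and rows downward; lengths in m; the calibration is good to about 2 mm. The wrist camera is an equidistant fisheye: a pixel r from the principal point sees the ray r / f radians off the axis. A picture is of the moment at which its call begins: read the wrist's pose just before it. get_calibration takes no time and is no camera call; for the wrist camera it gives the pose at the moment of the call.
- env.sign_off(): hands the job in; it is judged then, once.
Trained networks look in the newest picture that a camera, given by its name, has taken for a name from the list of things; names that differ only in an ending like _2 or _b are one class to them, and where a whole thing is asked for, a point or a joint stands for the part that bears it (a point fixed in the world has none). Each returns a list of dicts, best first, with "conf" (0 to 1); they miss things now and then, are a little off and sometimes report something else, mostly with a low value. They report only what shows in the picture. A call takes as long as a camera call. They do not tell look-alikes from the thing itself.
- boxes_of(camera, target): "location" ([column, row] in pixels, amid what is visible of it).
- masks_of(camera, target): "pixels" (480x640 bool, what is visible of it) and "location" ([column, row] in pixels, amid what is visible of it).
The state is a dict: "time_s": time; "qpos": joint angles; "joint_velocities": joint speeds; "effort": joint torques, N m; "tool_pos": TCP position; "tool_rot": TCP orientation; "force": force on the tool from outside, world axes, zero at the start; "wrist_torque": the same for the moment, N m; "grip_width": finger opening in m; "grasp_force": force on a finger pad.
Only numpy, scipy, OpenCV 4.12 (cv2) and the standard library are available. Lean on these libraries where they do the work, as an engineer would, in place of code of your own. Each camera call takes 0.05 s, during which the arm holds its last target. There are 200 camera calls.

## Working session

There is one attempt and no reset: what is moved stays moved. The work goes in short steps, Python scripts to look and compute and a tool call to move; the robot and the scene stay as the last step left them, time stands still between calls to the robot, and variables do not carry over. Pictures are saved under pics/ and viewed, at most 13 in all, crops included, and the job is handed in when it is done.

Besides the shell and the picture viewer there is one more tool, called after "Call:" as name([rows], argument=value, ...), one row to a line, values as JSON. apply_moves: Moves the arm, as the interface text tells. Shifts and turns lie within -1 to 1; 1 stands for 0.2 m of shift or 1.5 rad of turn. Its arguments: {"type":"object","properties":{"moves":{"type":"array","items":{"type":"array","items":{"type":"number","minimum":-1,"maximum":1}}},"grip_force":{"type":"number"}},"required":["moves"]}

```bash
mkdir -p pics
cat > h.py <<'E'
import numpy as np, cv2
from scipy.spatial.transform import Rotation as R
from cell import env, viewer, boxes_of, masks_of
def rot(o):
    o=np.array(o,float)
    if o.shape==(3,3): return o
    if o.size==4: return R.from_quat(o).as_matrix()
    return R.from_euler('xyz',o,degrees=True).as_matrix()
def ray(cal,px):
    f=240/np.tan(np.radians(cal['fov_y'])/2)
    d=np.array([px[0]-cal['cx'],-(px[1]-cal['cy']),-f]); return rot(cal['orientation'])@(d/np.linalg.norm(d))
def hit(cal,px,z):
    d=ray(cal,px);p=np.array(cal['position']);return p+d*(z-p[2])/d[2]
def proj(cal,P):
    f=240/np.tan(np.radians(cal['fov_y'])/2)
    c=rot(cal['orientation']).T@(np.array(P)-np.array(cal['position']))
    return np.array([cal['cx']+f*c[0]/-c[2],cal['cy']-f*c[1]/-c[2]])
def save(cam,name):
    im=viewer.read_camera(cam);cv2.imwrite('pics/'+name,im[:,:,::-1]);return im
E
python3 - <<'E'
from h import *
for c in('top','scene'):
    save(c,c+'1.png');print(c,viewer.get_calibration(c))
    for t in('tube','rotator','paddle','far_edge','near_clip','seat','stain_bottle','tape_roll','pen_1'):
        print(t,[(round(b['conf'],2),np.round(b['location']).tolist()) for b in boxes_of(c,t)])
print(env.get_obs())
E
```

```text
top {'fov_y': 57.796274069279804, 'cx': 324.5104659946941, 'cy': 238.33833995537609, 'position': array([ 0.42934502, -0.04901045,  1.10660558]), 'orientation': array([  6.93825916,  -1.26010591, -89.08645707])}
tube [(0.85, [238.0, 240.0]), (0.82, [332.0, 186.0]), (0.79, [188.0, 284.0]), (0.16, [348.0, 252.0])]
rotator [(0.75, [365.0, 254.0])]
paddle [(0.83, [350.0, 253.0])]
far_edge [(0.74, [350.0, 251.0])]
near_clip [(0.69, [349.0, 252.0]), (0.56, [189.0, 284.0])]
seat [(0.67, [347.0, 250.0])]
stain_bottle [(0.76, [206.0, 182.0])]
tape_roll [(0.71, [348.0, 251.0]), (0.69, [442.0, 295.0])]
pen_1 [(0.68, [337.0, 312.0])]
scene {'fov_y': 43.654506380621754, 'cx': 326.2778416600558, 'cy': 242.01967235290718, 'position': array([ 0.00999784, -1.04873428,  0.64787579]), 'orientation': array([ 64.03604357,   0.19175188, -27.81696302])}
tube [(0.91, [297.0, 243.0]), (0.72, [235.0, 230.0]), (0.58, [409.0, 262.0])]
rotator [(0.68, [356.0, 293.0])]
paddle [(0.84, [340.0, 259.0])]
far_edge [(0.56, [342.0, 262.0]), (0.2, [274.0, 310.0])]
near_clip [(0.73, [337.0, 258.0])]
seat [(0.77, [344.0, 258.0])]
stain_bottle [(0.8, [332.0, 210.0])]
tape_roll [(0.63, [365.0, 384.0])]
pen_1 [(0.56, [274.0, 310.0])]
{'time_s': 1.0, 'qpos': array([-62.84757518,  18.39308035,  -4.01624293,  83.10709126,
         1.2949437 ,  78.54085462,  -3.26026005]), 'joint_velocities': array([ 0.04274971, -0.12124463,  0.06548891, -0.05495147, -0.00413815,
        0.08203967,  0.04631512]), 'effort': array([ 1.37767192e-04, -4.91109467e+01, -4.03197957e-01, -3.12778866e+01,
       -6.38772408e-02,  3.33101477e-02,  2.73730615e-05]), 'tool_pos': array([0.28848451, 0.58250158, 0.22257746]), 'tool_rot': array([1.79995897e+02, 2.58689889e-03, 1.53656225e+02]), 'force': array([ 0.03589441,  0.28195645, -0.41454266]), 'wrist_torque': array([-0.09188932,  0.03329281, -0.00652312]), 'grasp_force': 0.0, 'grip_width': 0.08692498209076456}
```

View pics/top1.png

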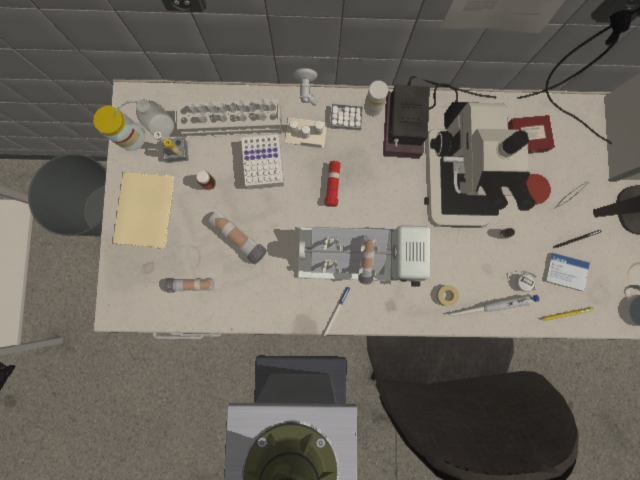

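View pics/scene1.png

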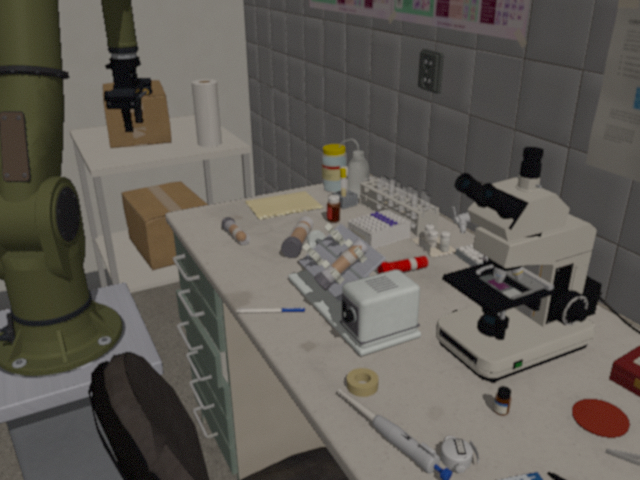

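Top view: the target is the small grey-capped tube at (188,284), cap to the left. The larger look-alike is at (238,237) and the red one at (333,184). The rotator spans columns 297–430, with the empty station at about (328,252), the pen at (337,312), the tape at (447,295) and the bottle at (206,181).

Run:
```python
from h import *
im=cv2.imread('pics/top1.png');cal=viewer.get_calibration('top')
cv2.imwrite('pics/crop.png',np.hstack([cv2.resize(im[215:295,290:440],None,fx=5,fy=5,interpolation=cv2.INTER_CUBIC)]))
for n,px,z in [('tube',(188,284),.0145),('capend',(166,285),.017),('foot',(214,284),.0145),('seat',(328,252),.11),('baseL',(299,279),.0),('pen',(337,312),0),('bottle',(206,181),.069)]: print(n,hit(cal,px,z).round(4))
for t in ('tube','rotator'):
  viewer.read_camera('top')
  for m in masks_of('top',t):
    ys,xs=np.nonzero(m['pixels']);print(t,round(m['conf'],2),cv2.minAreaRect(np.c_[xs,ys].astype(np.float32)))
print(viewer.get_calibration('wrist'))
```

```text
tube [0.4422 0.2661 0.0145]
capend [0.4388 0.3193 0.017 ]
foot [0.4432 0.2019 0.0145]
seat [ 0.5195 -0.0775  0.11  ]
baseL [ 0.4595 -0.0082  0.    ]
pen [ 0.3784 -0.1056  0.    ]
bottle [0.6909 0.2203 0.069 ]
tube 0.9 ((237.00001525878906, 236.0), (65.47343444824219, 19.224117279052734), 42.58049392700195)
tube 0.83 ((189.5, 285.5), (15.0, 49.0), 90.0)
tube 0.64 ((336.3000183105469, 310.9000549316406), (3.130495071411133, 51.42955780029297), 26.56505012512207)
tube 0.63 ((331.8031311035156, 183.45355224609375), (13.237281799316406, 45.36595916748047), 3.814074993133545)
tube 0.36 ((348.8456726074219, 255.0133056640625), (88.08871459960938, 54.84406661987305), 2.2025980949401855)
rotator 0.88 ((363.888671875, 253.56036376953125), (131.8754119873047, 60.551490783691406), 2.4895529747009277)
{'fov_y': 65.70646984690485, 'cx': 320.6588956286071, 'cy': 240.5639769401962, 'position': array([0.22949929, 0.61170148, 0.38469439]), 'orientation': array([-1.40081154e+01, -1.97201435e-02,  6.36771811e+01])}
```

View pics/crop.png

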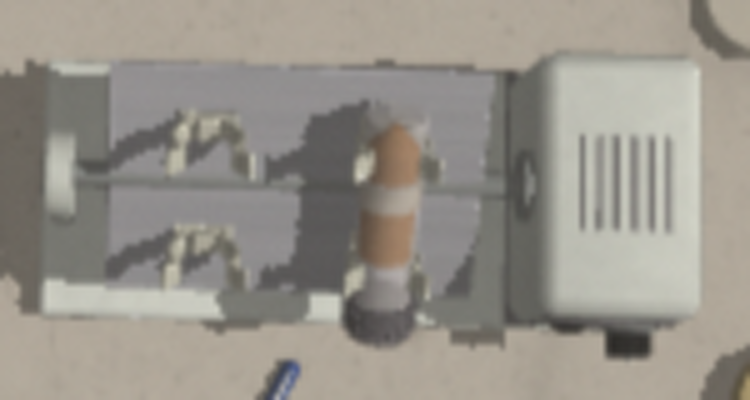

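```bash
cat >> h.py <<'E'
def go(*targets):  # each [x,y,z,yaw] pointing down; prints scaled numbers from the current pose
    o=env.get_obs();p=np.array(o['tool_pos']);r=rot(o['tool_rot'])
    for t in targets:
        s=r.T@(np.array(t[:3])-p)/.2; w=R.from_matrix(r.T@rot([180,0,t[3]])).as_rotvec()/1.5
        print('go',s.round(4).tolist(),w.round(4).tolist())
E
python3 -c "
from h import *
go([.36,.41,.25,120],[.43,.25,.25,90])"
```

```text
go [-0.7033, -0.6142, -0.1371] [0.0001, 0.0, 0.3916]
go [-1.3719, -1.1758, -0.1371] [0.0001, 0.0, 0.7407]
```

Call:
apply_moves([
  [-0.2, -0.17, -0.03, 0, 0, 0.09, 1],
  [-0.4, -0.34, -0.08, 0, 0, 0.18, 1],
  [-0.55, -0.48, -0.11, 0, 0, 0.27, 1],
  [-0.7, -0.61, -0.137, 0, 0, 0.36, 1],
  [-0.7, -0.61, -0.137, 0, 0, 0.392, 1],
])

```text
time_s: 1.7
tool_pos: [0.3645, 0.4052, 0.2518]
tool_rot: [179.8, 0.1, 119.2]
force: [-0.4, 0.1, 0.2]
grip_width: 0.0867
grasp_force: 0.0
```

```bash
python3 -c "
from h import *
go([.43,.25,.25,90]);print(env.get_obs()['tool_pos'])"
```

```text
go [-0.8372, -0.0925, 0.0101] [0.0022, 0.0007, 0.3395]
[0.36450328 0.40521398 0.25175807]
```

Call:
apply_moves([
  [-0.2, -0.02, 0, 0, 0, 0.09, 1],
  [-0.42, -0.05, 0, 0, 0, 0.18, 1],
  [-0.64, -0.07, 0.01, 0, 0, 0.27, 1],
  [-0.84, -0.09, 0.01, 0, 0, 0.34, 1],
  [-0.84, -0.09, 0.01, 0, 0, 0.34, 1],
  [-0.84, -0.09, 0.01, 0, 0, 0.34, 1],
])

```text
time_s: 2.3
tool_pos: [0.4285, 0.2559, 0.2483]
tool_rot: [180.0, -0.1, 90.7]
force: [-0.7, 0.7, -0.1]
grip_width: 0.0867
grasp_force: 0.0
```

```bash
cat >> h.py <<'E'
def wray(cal,px):
    f=240/np.tan(np.radians(cal['fov_y'])/2)
    u=np.array([px[0]-cal['cx'],px[1]-cal['cy']]);r=np.linalg.norm(u);a=r/f
    d=np.array([*(u/max(r,1e-9)*np.sin(a)*[1,-1]),-np.cos(a)]);return rot(cal['orientation'])@d
def whit(cal,px,z):
    d=wray(cal,px);p=np.array(cal['position']);return p+d*(z-p[2])/d[2]
def wproj(cal,P):
    f=240/np.tan(np.radians(cal['fov_y'])/2)
    c=rot(cal['orientation']).T@(np.array(P)-np.array(cal['position']));x,y,z=c[0],-c[1],-c[2]
    r=np.hypot(x,y);a=np.arctan2(r,z);return np.array([cal['cx']+f*a*x/r,cal['cy']+f*a*y/r])
E
python3 - <<'E'
from h import *
cal=viewer.get_calibration('wrist');save('wrist','w1.png');print(env.get_obs()['tool_pos'],env.get_obs()['tool_rot'])
for m in masks_of('wrist','tube'):
    ys,xs=np.nonzero(m['pixels']);P=np.array([whit(cal,q,.0145) for q in np.c_[xs,ys][::7]])[:,:2]
    r=cv2.minAreaRect((P*1000).astype(np.float32));print(round(m['conf'],2),m['location'],r)
go([.56,-.085,.25,180],[.50,.06,.25,135])
E
```

```text
[0.42777412 0.25723858 0.24817787] [ 1.79999939e+02 -5.98049182e-02  9.08064524e+01]
0.77 [445.6, 284.2] ((560.9312133789062, 144.09722900390625), (170.3455047607422, 52.599300384521484), 52.33835983276367)
0.63 [331.2, 206.7] ((438.5741882324219, 257.7511901855469), (33.945030212402344, 117.81996154785156), 0.8044933080673218)
0.56 [461.9, 438.6] ((645.3795166015625, -81.182373046875), (3.2381091117858887, 26.55712890625), 12.838078498840332)
go [-1.7244, 0.636, -0.0111] [0.0004, -0.0004, -1.0369]
go [-0.9948, 0.3473, -0.0105] [0.0001, -0.0005, -0.5133]
```

View pics/w1.png

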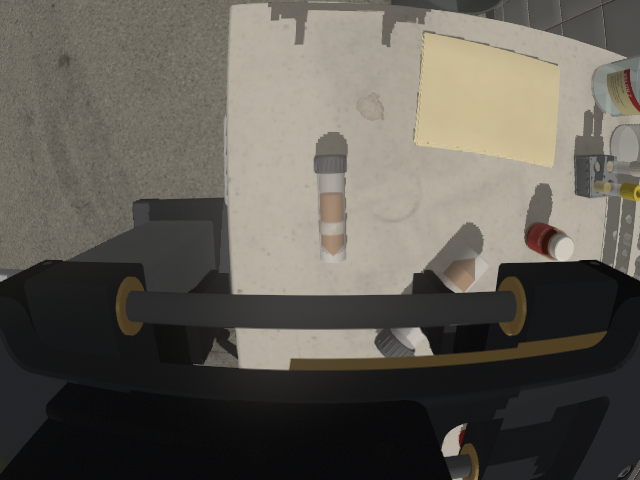

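Wrist view: the target tube runs from its cap end at (332,155) to its foot at (333,262), with its axis nearly along world y. The big look-alike (cap at (400,343)) lies to the right. I'll go over the rotator next.

Call:
apply_moves([
  [-0.22, 0.08, 0, 0, 0, -0.09, 1],
  [-0.44, 0.16, 0, 0, 0, -0.18, 1],
  [-0.66, 0.24, 0, 0, 0, -0.27, 1],
  [-0.86, 0.3, -0.01, 0, 0, -0.36, 0.5],
  [-0.99, 0.35, -0.01, 0, 0, -0.45, 0],
  [-0.99, 0.35, -0.01, 0, 0, -0.51, 0],
])

```text
time_s: 3.0
tool_pos: [0.502, 0.0555, 0.2503]
tool_rot: [-180.0, 0.1, 134.6]
force: [-0.5, -0.5, -0.4]
grip_width: 0.0704
grasp_force: 0.0
```

```bash
python3 -c "
from h import *
go([.57,-.085,.25,180])"
```

```text
go [-0.739, -0.251, 0.0033] [-0.0008, 0.0013, -0.5285]
```

Call:
apply_moves([
  [-0.2, -0.06, 0, 0, 0, -0.09, 0],
  [-0.4, -0.12, 0, 0, 0, -0.18, 0],
  [-0.6, -0.18, 0, 0, 0, -0.27, 0],
  [-0.74, -0.25, 0, 0, 0, -0.36, 0],
  [-0.74, -0.25, 0, 0, 0, -0.45, 0],
  [-0.74, -0.25, 0, 0, 0, -0.53, 0],
  [-0.74, -0.25, 0, 0, 0, -0.53, 0],
  [-0.74, -0.25, 0, 0, 0, -0.53, 0],
])

```text
time_s: 3.8
tool_pos: [0.5693, -0.0795, 0.2498]
tool_rot: [180.0, -0.0, -179.9]
force: [-0.5, 0.4, -0.9]
grip_width: 0.0069
grasp_force: 0.0
```

Run:
```python
from h import *
cal=viewer.get_calibration('wrist');save('wrist','w2.png');o=env.get_obs();print(o['tool_pos'],o['tool_rot'],o['grip_width'],cal)
for t in ('paddle','near_clip','seat','far_edge'): print(t,[(round(b['conf'],2),np.round(b['location'])) for b in boxes_of('wrist',t)])
```

```text
[ 0.56917893 -0.07965896  0.24980544] [ 1.79988300e+02 -8.56134691e-03 -1.79873148e+02] 0.004397757232097146 {'fov_y': 65.70646984690485, 'cx': 320.6588956286071, 'cy': 240.5639769401962, 'position': array([ 0.50351646, -0.07950603,  0.41185918]), 'orientation': array([-1.39912843e+01, -1.22336879e-02,  9.01434770e+01])}
paddle [(0.7, array([268., 179.]))]
near_clip [(0.73, array([265., 175.]))]
seat [(0.71, array([266., 177.]))]
far_edge [(0.8, array([265., 175.]))]
```

View pics/w2.png

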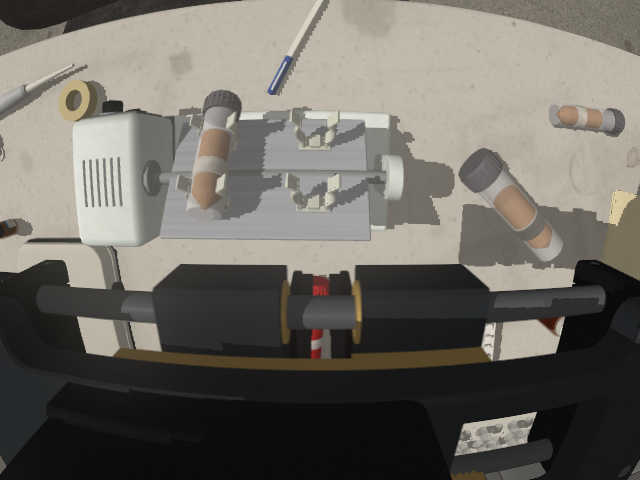

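Wrist view: the rotator is seen from above. The shaft runs along row 177, from (165,178) to the post at (393,177). The empty near clip is at about (316,130), the far clip at about (314,192), and the paddle's far edge lies along row 238. I'll enlarge it to measure.

Run:
```python
import cv2
im=cv2.imread('pics/w2.png')
cv2.imwrite('pics/w2c.png',cv2.resize(im[95:245,265:405],None,fx=4,fy=4,interpolation=cv2.INTER_CUBIC))
```

```text
(no output)
```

View pics/w2c.png

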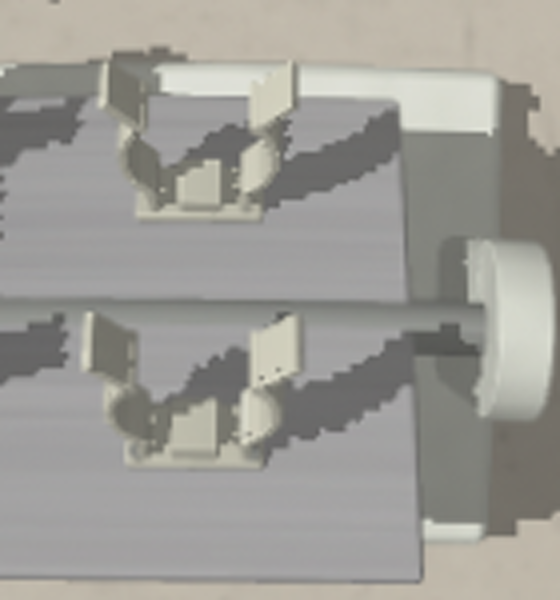

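```bash
cat > fit.py <<'E'
from h import *
from scipy.optimize import least_squares
def W(p,x,y,z,tilt=True):
    ox,oy,yw,t=p[:4];c,s=(np.cos(t),np.sin(t)) if tilt else (1,0)
    X,Z=x*c-z*s,x*s+z*c
    return np.array([ox+X*np.cos(yw)-y*np.sin(yw),oy+X*np.sin(yw)+y*np.cos(yw),.09+Z])
E
python3 - <<'E'
from fit import *
cal={'fov_y': 65.70646984690485,'cx':320.6588956286071,'cy':240.5639769401962,'position':np.array([0.50351646,-0.07950603,0.41185918]),'orientation':np.array([-13.9912843,-0.012233,90.143477])}
def res(p):
    yL,s1,s2,s3=p[4:]
    f=[((.06,yL,.005),(370,240)),((-.06,yL,.005),(365,119.5)),((-.024,.048,.005),(314.9,150)),((.036,.048,.005),(313.5,211.5)),
       ((0,s1,0),(377.5,175)),((0,s2,0),(272.5,172.5)),((0,s3,0),(163,178))]
    return np.concatenate([wproj(cal,W(p,*a))-b for a,b in f])
r=least_squares(res,[.52,-.13,0,.4,.1,.1,0,-.1])
print(r.x.round(4),r.fun.round(1).reshape(-1,2).tolist())
p=r.x;q=p.copy();q[3]=0
print('seat',W(q,0,.048,.0265),'fe now',W(p,.052,.048,.005),'fe lvl',W(q,.052,.048,.005))
top=viewer.get_calibration('top')
for a in [(0,.048,.0265)]: print(proj(top,W(p,*a)))
E
```

```text
[ 0.525  -0.1328 -0.0116  0.5843  0.0936  0.1029  0.0116 -0.0914] [[0.5, -0.6], [-0.5, -1.0], [-0.0, -1.0], [0.0, -0.7], [-0.1, 1.6], [0.0, 2.5], [-0.0, -1.0]]
seat [ 0.52558046 -0.08478779  0.1165    ] fe now [ 0.56619402 -0.08526005  0.12285294] fe lvl [ 0.57757695 -0.08539242  0.095     ]
[331.05907863 255.66622298]
```

Call:
apply_moves([
  [-0.04, -0.027, 0.2, 0, 0, 0, 0],
  [-0.04, -0.027, 0.4, 0, 0, 0, 0],
  [-0.04, -0.027, 0.55, 0, 0, 0, 0],
  [-0.04, -0.027, 0.61, 0, 0, 0, 0],
  [-0.04, -0.027, 0.65, 0, 0, 0, 0],
  [-0.04, -0.027, 0.69, 0, 0, 0, 0],
  [-0.04, -0.027, 0.72, 0, 0, 0, 0],
  [-0.04, -0.027, 0.75, 0, 0, 0, 0],
  [-0.04, -0.027, 0.77, 0, 0, 0, 0],
  [-0.04, -0.027, 0.775, 0, 0, 0, 0],
])

```text
time_s: 5.05
tool_pos: [0.584, -0.0861, 0.1001]
tool_rot: [-180.0, 0.9, -179.8]
force: [5.8, 1.1, 9.7]
grip_width: 0.0005
grasp_force: 4.6
```

```bash
python3 -c "
from h import *
o=env.get_obs();print(o['tool_pos'],o['force'])
save('wrist','w3.png')"
```

```text
[ 0.5840385  -0.08610621  0.10010894] [5.78972437 1.11468277 9.74408892]
```

Call:
apply_moves([
  [0, 0, 0.015, 0, 0, 0, 0],
  [0, 0, 0.025, 0, 0, 0, 0],
  [0, 0, 0.025, 0, 0, 0, 0],
])

```text
time_s: 5.4
tool_pos: [0.5839, -0.0861, 0.0951]
tool_rot: [-180.0, 0.9, -179.8]
force: [5.8, -0.1, 8.7]
grip_width: 0.0003
grasp_force: 4.3
```

```bash
python3 -c "
from h import *
o=env.get_obs();print(o['tool_pos'],o['force'])"
```

```text
[ 0.5839157  -0.08611863  0.09510798] [ 5.81377511 -0.09476068  8.69955604]
```

Call:
apply_moves([
  [0, 0, -0.05, 0, 0, 0, 0],
  [0, 0, -0.25, 0, 0, 0, 0],
  [0, 0, -0.5, 0, 0, 0, 0.3],
  [0.03, 0, -0.75, 0, 0, 0, 0.6],
  [0.03, 0, -0.8, 0, 0, 0, 1],
  [0.03, 0, -0.8, 0, 0, 0, 1],
])

```text
time_s: 6.0
tool_pos: [0.5722, -0.0869, 0.2533]
tool_rot: [180.0, 0.3, -179.9]
force: [-0.6, -0.1, -0.9]
grip_width: 0.0247
grasp_force: 0.0
```

Run:
```python
from h import *
o=env.get_obs();cal=viewer.get_calibration('wrist');im=save('wrist','w4.png');print(o['tool_pos'],o['tool_rot'],cal,cal['position'].tolist())
cv2.imwrite('pics/w4c.png',cv2.resize(im[95:245,265:405,::-1],None,fx=4,fy=4,interpolation=cv2.INTER_CUBIC))
go([.50,.06,.25,135])
```

```text
[ 0.57218537 -0.08691193  0.25327448] [ 179.97242557    0.31572995 -179.89675896] {'fov_y': 65.70646984690485, 'cx': 320.6588956286071, 'cy': 240.5639769401962, 'position': array([ 0.50551131, -0.08696439,  0.41500638]), 'orientation': array([-1.43231471e+01, -2.63086133e-02,  9.01241454e+01])} [0.5055113080405198, -0.08696438834806747, 0.415006380975864]
go [0.3538, 0.7333, 0.0034] [0.0007, 0.0008, 0.525]
```

View pics/w4c.png

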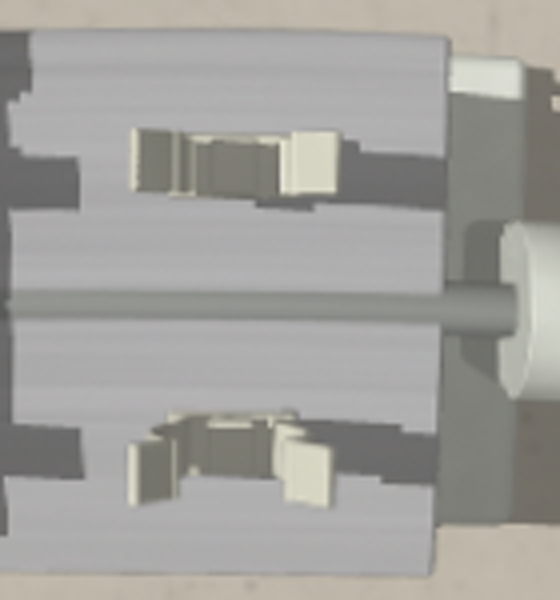

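The paddle now looks level. The near clip is centred at about crop (236,162), the far clip at (231,470), and the paddle corners at (448,36) and (432,575). I'll refit.

Run:
```python
from fit import *
cal={'fov_y': 65.70646984690485,'cx':320.6588956286071,'cy':240.5639769401962,'position':np.array([0.50551131,-0.08696439,0.41500638]),'orientation':np.array([-14.3231471,-0.0263,90.1241454])}
def res(p):
    yL,s1,s2=p[4:7]
    f=[((.06,yL,.005),(373,238.75)),((-.06,yL,.005),(377,104)),
       ((-.036,.048,.0445),(324,127)),((-.024,.048,.0445),(324,142.5)),((.024,.048,.0445),(322.8,206.7)),((.036,.048,.0445),(322.8,221.2)),
       ((0,s1,0),(385,172.2)),((0,s2,0),(270,170.5))]
    return np.concatenate([wproj(cal,W(p,*a))-b for a,b in f])
r=least_squares(res,[.52,-.13,0,0,.1,.1,0])
print(r.x.round(4),r.fun.round(1).reshape(-1,2).tolist())
p=r.x;q=p.copy();q[3]=0
print('seat',W(q,0,.048,.0265))
```

```text
[ 0.5252 -0.1327 -0.0099 -0.0057  0.0934  0.1026  0.0016] [[-0.1, 0.7], [0.1, -0.7], [0.0, 0.1], [-0.2, 0.5], [0.2, -0.7], [-0.0, 0.2], [0.0, -0.0], [0.0, 0.0]]
seat [ 0.52569756 -0.08472265  0.1165    ]
```

Call:
apply_moves([
  [0.12, 0.23, 0, 0, 0, 0.09, 1],
  [0.24, 0.46, 0, 0, 0, 0.18, 1],
  [0.35, 0.65, 0, 0, 0, 0.27, 1],
  [0.35, 0.73, 0, 0, 0, 0.36, 1],
  [0.35, 0.73, 0, 0, 0, 0.45, 1],
  [0.35, 0.73, 0, 0, 0, 0.525, 1],
])

```text
time_s: 6.65
tool_pos: [0.4988, 0.0608, 0.2475]
tool_rot: [-179.8, -0.1, 134.9]
force: [-0.1, -1.0, -0.0]
grip_width: 0.0765
grasp_force: 0.0
```

```bash
python3 -c "
from h import *
go([.44,.252,.16,89],[.44,.252,.02,89])"
```

```text
go [0.8838, 0.468, 0.4375] [-0.0031, -0.0003, 0.5339]
go [0.8823, 0.4709, 1.1375] [-0.0031, -0.0003, 0.5339]
```

Call:
apply_moves([
  [0.2, 0.11, 0, 0, 0, 0.09, 1],
  [0.42, 0.22, 0, 0, 0, 0.18, 1],
  [0.64, 0.33, 0.1, 0, 0, 0.27, 1],
  [0.82, 0.44, 0.25, 0, 0, 0.36, 1],
  [0.88, 0.466, 0.4, 0, 0, 0.45, 1],
  [0.88, 0.466, 0.4375, 0, 0, 0.52, 1],
  [0.88, 0.466, 0.4375, 0, 0, 0.52, 1],
])

```text
time_s: 7.35
tool_pos: [0.439, 0.2489, 0.1582]
tool_rot: [-179.6, 0.3, 90.4]
force: [0.4, 0.7, 0.4]
grip_width: 0.0874
grasp_force: 0.0
```

Run:
```python
from h import *
viewer.read_camera('wrist');cal=viewer.get_calibration('wrist');save('wrist','w5.png')
for m in masks_of('wrist','tube'):
    ys,xs=np.nonzero(m['pixels']);P=np.array([whit(cal,q,.0145) for q in np.c_[xs,ys][::3]])[:,:2]
    r=cv2.minAreaRect((P*1000).astype(np.float32));print(round(m['conf'],2),m['location'],r)
go([.4385,.2505,.05,90.8],[.4385,.2505,.003,90.8])
```

```text
0.68 [474.0, 285.8] ((567.6917724609375, 164.22763061523438), (126.31922912597656, 28.046741485595703), 51.34638595581055)
0.6 [321.7, 213.0] ((438.6854553222656, 257.061767578125), (34.58791732788086, 118.63408660888672), 0.5821517109870911)
go [0.0082, -0.0192, 0.5618] [-0.0002, 0.0003, -0.0051]
go [0.0083, -0.0192, 0.7968] [-0.0002, 0.0003, -0.0051]
```

View pics/w5.png

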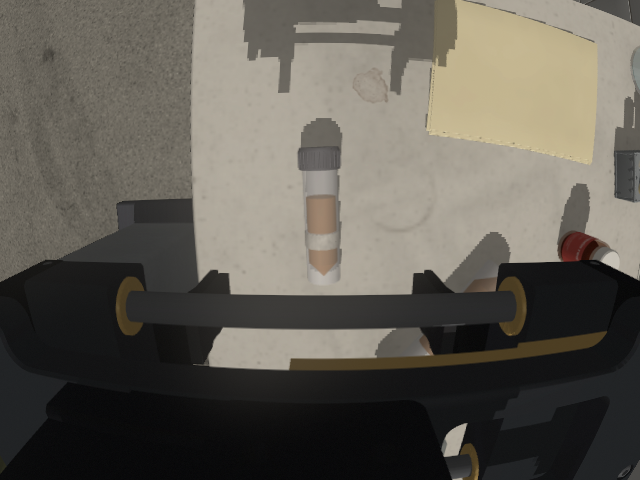

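The tube runs from its cap end at (319,147) to its foot at (324,284), with the cap/barrel joint at about (320,170).

Run:
```python
from h import *
cal=viewer.get_calibration('wrist')
for px,z in [((320,170),.032),((324,284),.029),((324,284),.0145),((319,147),.017)]: print(px,z,whit(cal,px,z).round(4))
```

```text
(320, 170) 0.032 [0.4415 0.2987 0.032 ]
(324, 284) 0.029 [0.4455 0.2031 0.029 ]
(324, 284) 0.0145 [0.4457 0.1976 0.0145]
(319, 147) 0.017 [0.4405 0.317  0.017 ]
```

Call:
apply_moves([
  [0.01, -0.009, 0.2, 0, 0, -0.005, 1],
  [0.012, -0.009, 0.4, 0, 0, -0.005, 1],
  [0.012, -0.009, 0.56, 0, 0, -0.005, 1],
  [0.012, -0.009, 0.68, 0, 0, -0.005, 1],
  [0.012, -0.009, 0.76, 0, 0, -0.005, 1],
  [0.012, -0.009, 0.78, 0, 0, -0.005, 1],
  [0.012, -0.009, 0.78, 0, 0, -0.005, 1],
])

```text
time_s: 8.2
tool_pos: [0.4408, 0.2518, 0.0068]
tool_rot: [180.0, -0.0, 90.7]
force: [-0.2, -0.4, 0.0]
grip_width: 0.0873
grasp_force: 0.0
```

```bash
python3 -c "
from h import *
print(env.get_obs()['force']);go([.4405,.2513,.003,91])"
```

```text
[-0.23376243 -0.39735554  0.01557354]
go [-0.0023, -0.0017, 0.0192] [0.0002, -0.0, -0.0031]
```

Call:
apply_moves([
  [0, 0, 0.016, 0, 0, 0, 1],
  [0, 0, 0.016, 0, 0, 0, 0.5],
  [0, 0, 0.016, 0, 0, 0, 0],
  [0, 0, 0.016, 0, 0, 0, 0],
  [0, 0, 0.016, 0, 0, 0, 0],
  [0, 0, 0.016, 0, 0, 0, 0],
  [0, 0, 0.016, 0, 0, 0, 0],
  [0, 0, 0.016, 0, 0, 0, 0],
  [0, 0, 0.016, 0, 0, 0, 0],
  [0, 0, 0.016, 0, 0, 0, 0],
], grip_force=40)

```text
time_s: 9.2
tool_pos: [0.4403, 0.2521, 0.0033]
tool_rot: [180.0, -0.0, 90.7]
force: [1.0, 0.6, -0.1]
grip_width: 0.0277
grasp_force: 39.8
```

```bash
python3 -c "
from h import *
go([.4405,.2513,.2,91],[.49,.07,.22,135])"
```

```text
go [-0.004, 0.001, -0.9837] [0.0001, -0.0, -0.003]
go [-0.9136, 0.2368, -1.0837] [0.0001, -0.0, -0.515]
```

Call:
apply_moves([
  [0, 0, -0.15, 0, 0, 0, 0],
  [0, 0, -0.38, 0, 0, 0, 0],
  [0, 0, -0.6, 0, 0, 0, 0],
  [-0.1, 0.02, -0.8, 0, 0, -0.08, 0],
  [-0.3, 0.08, -0.95, 0, 0, -0.17, 0],
  [-0.5, 0.13, -0.98, 0, 0, -0.25, 0],
  [-0.7, 0.18, -0.98, 0, 0, -0.34, 0],
  [-0.91, 0.235, -0.98, 0, 0, -0.43, 0],
  [-0.91, 0.235, -0.98, 0, 0, -0.51, 0],
])

```text
time_s: 10.1
tool_pos: [0.4908, 0.0636, 0.1996]
tool_rot: [-180.0, 0.1, 134.3]
force: [-0.1, 1.1, -0.8]
grip_width: 0.0285
grasp_force: 39.8
```

```bash
python3 -c "
from h import *
print(env.get_obs()['grip_width']);go([.5257,-.0847,.19,179.43])"
```

```text
0.02849132410194229
go [-0.6521, -0.3931, 0.0501] [-0.0011, 0.0014, -0.5249]
```

Call:
apply_moves([
  [-0.15, -0.1, 0, 0, 0, -0.08, 0],
  [-0.32, -0.2, 0, 0, 0, -0.17, 0],
  [-0.5, -0.3, 0, 0, 0, -0.25, 0],
  [-0.65, -0.39, 0, 0, 0, -0.34, 0],
  [-0.65, -0.39, 0, 0, 0, -0.42, 0],
  [-0.65, -0.39, 0, 0, 0, -0.51, 0],
  [-0.65, -0.39, 0, 0, 0, -0.525, 0],
  [-0.65, -0.39, 0, 0, 0, -0.525, 0],
  [-0.65, -0.39, 0, 0, 0, -0.525, 0],
])

```text
time_s: 11.0
tool_pos: [0.5252, -0.0763, 0.1992]
tool_rot: [180.0, -0.0, 179.6]
force: [-0.1, -0.5, -0.1]
grip_width: 0.0283
grasp_force: 39.8
```

Run:
```python
from h import *
cal=viewer.get_calibration('wrist');save('wrist','w6.png');o=env.get_obs();print(o['tool_pos'],o['tool_rot'])
q=[wproj(cal,(.5257-.03,-.0847+.0003,.1165+.018)),wproj(cal,(.5257,-.0847,.1165))];print(q)
go([.5257,-.0847,.19,179.43],[.5257,-.0847,.128,179.43])
```

```text
[ 0.52523965 -0.07627311  0.19921978] [ 1.79991688e+02 -1.43318471e-03  1.79633734e+02]
[array([306.98760092, 208.71179626]), array([308.13575497, 248.01008536])]
go [-0.0026, -0.0421, 0.0461] [0.0001, -0.0, 0.0024]
go [-0.0026, -0.0422, 0.3561] [0.0001, -0.0, 0.0024]
```

View pics/w6.png

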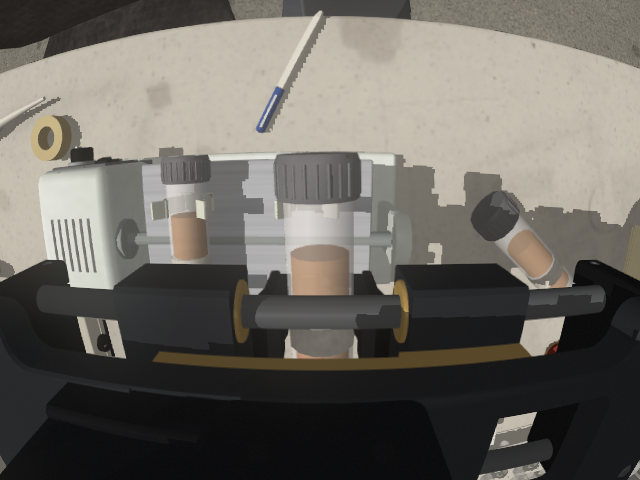

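Wrist view: the tube is gripped with its cap at (318,178) toward the front and the cap/barrel joint at about row 203. It needs about 8 mm to the right before I lower it.

Call:
apply_moves([
  [-0.003, -0.042, 0, 0, 0, 0.0024, 0],
  [-0.003, -0.042, 0.1, 0, 0, 0.0024, 0],
  [-0.003, -0.042, 0.2, 0, 0, 0.0024, 0],
  [-0.003, -0.042, 0.28, 0, 0, 0.0024, 0],
  [-0.003, -0.042, 0.3, 0, 0, 0.0024, 0],
  [-0.003, -0.042, 0.3, 0, 0, 0.0024, 0],
  [-0.003, -0.042, 0.3, 0, 0, 0.0024, 0],
])

```text
time_s: 11.75
tool_pos: [0.5265, -0.0853, 0.1401]
tool_rot: [-180.0, 0.1, 179.5]
force: [0.1, -0.5, -1.0]
grip_width: 0.0283
grasp_force: 39.8
```

Run:
```python
from h import *
cal=viewer.get_calibration('wrist');im=save('wrist','w7.png');o=env.get_obs();print(o['tool_pos'],o['tool_rot'],o['force'])
print('joint',whit(cal,(318,203),o['tool_pos'][2]+.029),'axis',whit(cal,(318,230),o['tool_pos'][2]+.027))
go([.5257,-.0847,.102,179.43])
cv2.imwrite('pics/w7c.png',cv2.resize(im[120:290,220:420,::-1],None,fx=3.5,fy=3.5,interpolation=cv2.INTER_CUBIC))
```

```text
[ 0.52663445 -0.08524423  0.14031148] [1.79998871e+02 1.04640028e-01 1.79477004e+02] [0.00376187 0.15690135 0.08256475]
joint [ 0.47985421 -0.08573149  0.16931148] axis [ 0.49027563 -0.08585408  0.16731148]
go [0.005, 0.0027, 0.1915] [0.0, 0.0012, 0.0005]
```

View pics/w7c.png

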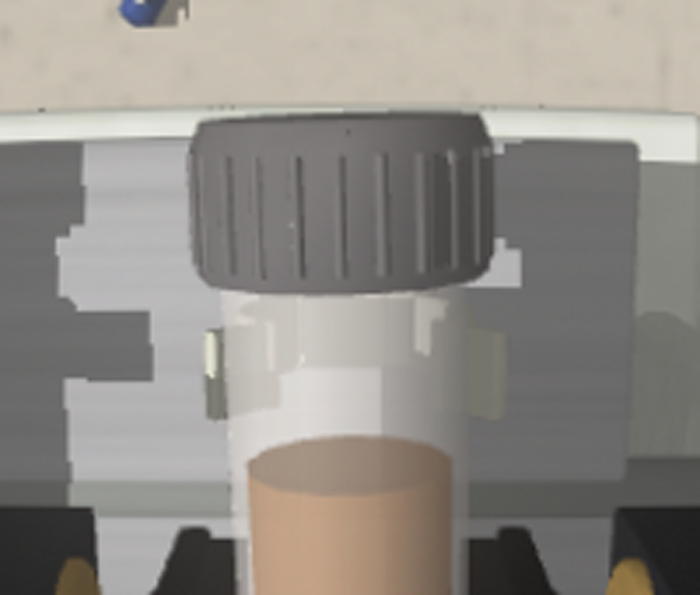

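Tube (crop centre 348) and clip leaves (205–505, centre 355) line up to within 1 mm. I'll press down now.

Call:
apply_moves([
  [0.005, 0.0035, 0.05, 0, 0, 0, 0],
  [0.005, 0.0035, 0.08, 0, 0, 0, 0],
  [0.005, 0.0035, 0.1, 0, 0, 0, 0],
  [0.005, 0.0035, 0.12, 0, 0, 0, 0],
  [0.005, 0.0035, 0.14, 0, 0, 0, 0],
  [0.005, 0.0035, 0.16, 0, 0, 0, 0],
  [0.005, 0.0035, 0.175, 0, 0, 0, 0],
  [0.005, 0.0035, 0.185, 0, 0, 0, 0],
  [0.005, 0.0035, 0.185, 0, 0, 0, 0],
])

```text
time_s: 12.7
tool_pos: [0.5249, -0.085, 0.1039]
tool_rot: [180.0, -0.0, 179.4]
force: [-6.3, -1.9, 15.2]
grip_width: 0.0279
grasp_force: 39.7
```

Call:
apply_moves([
  [0, 0, 0.01, 0, 0, 0, 0],
  [0, 0, 0.015, 0, 0, 0, 0],
  [0, 0, 0.015, 0, 0, 0, 0],
])

```text
time_s: 13.0
tool_pos: [0.5252, -0.0849, 0.1036]
tool_rot: [179.9, 0.0, 179.4]
force: [-12.5, -1.0, 32.9]
grip_width: 0.028
grasp_force: 39.9
```

Run:
```python
from h import *
cal=viewer.get_calibration('wrist');im=save('wrist','w8.png');o=env.get_obs();print(o['tool_pos'],o['tool_rot'],o['force'],o['wrist_torque'])
a=im[120:290,220:420,::-1]
sc=save('scene','s8.png')[225:300,290:400,::-1]
cv2.imwrite('pics/w8c.png',np.hstack([cv2.resize(a,(400,340)),cv2.resize(sc,(400,340),interpolation=cv2.INTER_CUBIC)]))
```

```text
[ 0.52516819 -0.08495536  0.10362732] [1.79896671e+02 2.68252631e-02 1.79439355e+02] [-11.87217836   0.4328428   31.7258589 ] [ 0.06918812  2.50759965 -0.12862902]
```

View pics/w8c.png

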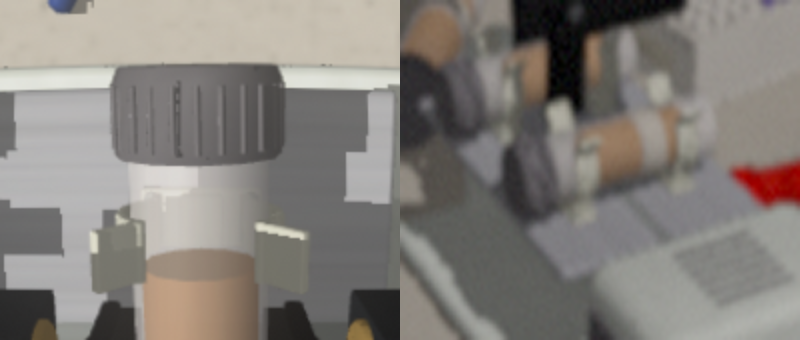

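The view shows the near clip's leaves round the barrel above its middle. The stop is hard at z 0.1036, so the tube is home. I'll relax, open and withdraw.

Call:
apply_moves([
  [0, 0, -0.01, 0, 0, 0, 0],
  [0, 0, -0.015, 0, 0, 0, 0],
  [0, 0, -0.015, 0, 0, 0, 0.3],
  [0, 0, -0.015, 0, 0, 0, 0.55],
  [0, 0, -0.015, 0, 0, 0, 0.55],
  [0, 0, -0.015, 0, 0, 0, 0.55],
])

```text
time_s: 13.7
tool_pos: [0.5243, -0.0839, 0.1016]
tool_rot: [180.0, -0.1, 179.5]
force: [0.1, 0.4, -0.0]
grip_width: 0.0435
grasp_force: 0.0
```

Call:
apply_moves([
  [0, 0, -0.04, 0, 0, 0, 0.55],
  [0, 0, -0.1, 0, 0, 0, 0.55],
  [0, 0, -0.2, 0, 0, 0, 0.55],
  [0, 0, -0.4, 0, 0, 0, 0.55],
  [-0.1, 0, -0.6, 0, 0, 0, 0.55],
  [-0.22, 0, -0.7, 0, 0, 0, 0.55],
  [-0.22, 0, -0.7, 0, 0, 0, 0.55],
  [-0.22, 0, -0.7, 0, 0, 0, 0.55],
])

```text
time_s: 14.5
tool_pos: [0.5689, -0.0848, 0.2428]
tool_rot: [-180.0, 0.0, 179.5]
force: [-0.4, -0.8, -0.7]
grip_width: 0.0478
grasp_force: 0.0
```

Run:
```python
from h import *
cal=viewer.get_calibration('wrist');im=save('wrist','w9.png');o=env.get_obs();print(o['tool_pos'],o['force'],{k:np.array(v).tolist() for k,v in cal.items()})
cv2.imwrite('pics/w9c.png',cv2.resize(im[90:260,230:410,::-1],None,fx=3.5,fy=3.5,interpolation=cv2.INTER_CUBIC))
for n,P in [('joint',(.5257-.047,-.0842,.1165+.016)),('foot top',(.5257+.049,-.0852,.1165+.0145)),('capend axis',(.5257-.065,-.084,.1165))]: print(n,wproj(cal,P),((wproj(cal,P)-[230,90])*3.5).round())
```

```text
[ 0.56800645 -0.08478968  0.24182578] [-0.21294378 -0.3723217  -0.0595815 ] {'fov_y': 65.70646984690485, 'cx': 320.6588956286071, 'cy': 240.5639769401962, 'position': [0.5030818797292506, -0.08400660930036324, 0.4048645865888725], 'orientation': [-14.023818426187331, 0.022481017240819846, 89.51260273743202]}
joint [320.25190109 116.42091509] [316.  92.]
foot top [320.03307259 244.6688519 ] [315. 541.]
capend axis [320.34393332  95.36651125] [316.  19.]
```

View pics/w9c.png

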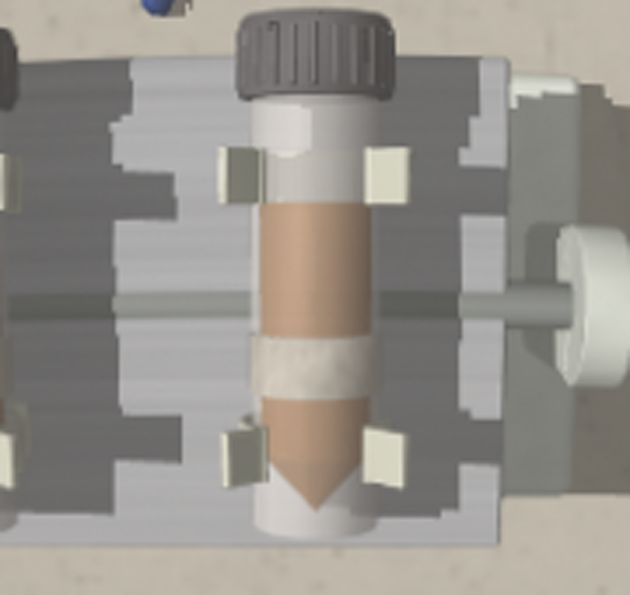

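Both clips hold the barrel, with the joint at crop row ~98 and the foot at ~537, near the predicted 92 and 541. I'll check the tilt, then hand in.

Run:
```python
from fit import *
cal=viewer.get_calibration('wrist')
def res(v):
    p=[.5252,-.1327,-.0099,v[0]]
    return np.concatenate([wproj(cal,W(p,*a))-b for a,b in [((-.06,v[1],.005),(374.3,106.6)),((.06,v[1],.005),(372.3,245.7)),((-.024,.048,.0445),(319.6,148)),((.036,.048,.0445),(319.6,229))]])
r=least_squares(res,[0,.093]);print(r.x,r.fun.round(1))
if abs(r.x[0])<.08: print(env.sign_off())
```

```text
[0.02027063 0.0928985 ] [ 0.2  0.7 -0.2  2.6  0.5 -0.1  0.4  0.6]
the job is handed in; nothing more can be done
None
```

I turned the paddle level, pressed the tube into both clips of the empty station and handed the job in at about 15 s; the last camera fit put the paddle 0.02 rad from level, but no verdict came back.

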